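Clamp glued knife scales in a ratchet press, gently

ROBOT

A 6-joint arm with a two-finger parallel gripper is mounted at the origin on a cart in front of the work surface, level with it; the furniture and walls round the work are solid. World frame = base frame: x ahead of the robot, y to its left, z up, the work surface at z = 0. Lengths are in mm, angles in rad, forces in N, time in s.
With the tool pointing down it reaches from about 325 to 925 mm from the base axis. Payload 3.1 kg.
Tool frame: the origin (TCP) lies between the finger pads; the fingertips stand 11 mm ahead of it and the grasp point (between the pads) lies 8 mm behind it; z points along the fingers, y is the direction in which the jaws open and shut (so a half turn about z gives the same grasp; the last joint's range is limited). The gripper opens to 85 mm and grips with 20 to 120 N. Pads are 22 mm wide; open, the fingers measure 114 mm over their backs; the gripper's body (76 mm by 85 mm) begins 54 mm behind the grasp point. The pads swing forward as they close: fully open they stand 13 mm farther back than shut.
Start: joints at [-1.276, 0.217, 1.613, -0, 1.311, -0.112], TCP at [247.317, -573.998, 242.3] pointing down, gripper open.
Joint ranges: [-2.75, 2.75], [-0.78, 2.1], [0.31, 2.55], [-1.13, 4.27], [0.13, 2.63], [-2.58, 2.58]. Speed limits (rad/s): [2.79, 2.79, 3.14, 3.14, 3.14, 3.14].

INTERFACE

Orientations are given as a unit quaternion [x, y, z, w].
In Python, from workcell import get_state, snapshot, sign_off gives the robot as it stands. The module is installed in compiled form; this text tells all that it offers.
- The arm moves only by the tool send_rows, never from a script. Its argument "increments" is a list of rows, each a list of 5 numbers: the shift along the tool's x, y, z normalised to -1 to 1, where 1 is 20 cm, then the turn about the tool's z normalised to -1 to 1, where 1 is 90 degrees, then the gripper's target within -1 to 1 (shut at 1, half-way at 0, fully open at -1). In form: [[x, y, z, spin, hand], ...]. A call has 1 to 5 rows; each row is the pose to reach, as a shift and turn from the pose commanded when the call began, along the tool's axes at that moment; what a row does not reach only later rows make up. A row lasts 1/12 s, in which the tool goes at most 41.7 mm and 7.16 degrees, less where a joint would pass 70% of its speed; a pose out of reach is approached as far as the arm can. A call with a number of a shift or a turn outside -1 to 1 is refused whole. A call with a gripper value outside its range is refused whole. The fingers move at their own pace and stop on an object; "force" is the grip in N (left out, the last holds). Time passes only in rows, so rows that repeat a pose let the fingers close. It gives the time, the measured TCP pose, the force and the opening at its end, in the units of the state.
- get_state(): the state, without advancing time (a new reading comes with each control period).
- snapshot(name): name is "scene" or "top" or "wrist"; returns a dict with "pixels" (384x512x3 uint8, blue, green, red), "fovy" (degrees; the focal length in pixels is half the picture's height over the tangent of half this angle, whatever the lens; pixels are square), "cx", "cy" (the principal point, pixels), "k1" (the pictures are not rectified: a ray, as slopes to the right and down, at radius r is drawn at 1 + k1 r^2 times it, then the intrinsics apply), "world_to_cam" (4x4, takes a point from world to camera coordinates). Camera axes: x right, y down, z forward; pixel columns grow to the right and rows downward; lengths in mm; the calibration is good to about 2 mm. A picture is of the moment at which its call begins. There is no depth.
- sign_off(): hands the job in, once; it reports no verdict.
The state is a dict: "time_s": time; "q": joint angles; "joint_vel": joint speeds; "effort": joint torques, N m; "tcp_pos": TCP position; "ee_rot": TCP orientation; "ft_force": force on the tool from outside, world axes, zero at the start; "torque": the same for the moment, N m; "gripper_width": opening from 0.0 (shut) to 1.0 (fully open).
Only numpy, scipy, OpenCV 4.12 (cv2) and the standard library are available. Lean on these libraries where they do the work, as an engineer would, in place of code of your own. Each camera call takes 0.05 s, during which the arm holds its last target. There are 200 camera calls.

TASK

Close the small glue press on the two freshly glued knife scales: swing its arm in over them until it stops, then raise the table by its black grip until you feel the sprung foot meet the upper scale, and go on for two more clicks of the ratchet, then let go. Be gentle: the ratchet cannot be let down again, one click too many can starve the glue joint, and the scales must not be touched by the robot or shifted on each other; leave the other things on the bench alone.

Things in the scene. Friction and masses are not known exactly. Their poses are not given: they have to be found in the camera images.
- press: grey glue press fixed on the bench, base plate 190 x 130 x 14 mm. Origin: on the bench under the axis of its upright toothed steel column; x points from the lifting grip to the rear post, z up. The post, 85 mm behind the column (+x), carries a swing arm (underside 158, top 188 mm above the bench). The column moves vertically only, travel 56 mm
- table_top (a point): centre of the upper face of the aluminium table on the column, 70 (x) x 140 (y) x 8 mm; 80 mm above the bench at the start (lowest notch). It rises with the column
- pawl (a point): inner tip of the brass pawl, at the column's right (press -y), 57 mm above the bench. It clicks into a notch at each 6 mm of rise (6, 12, 18 ... mm) and holds the column: it cannot go down past a notch again. Raising the table alone takes about 3 to 8 N, varying with each tooth
- foot_place (a point): fixed point on the column axis 125 mm above the bench: where the foot hangs, roughly, once the arm is in. The foot (round, cork face, 30 mm across) hangs on a threaded spindle under the arm's tip, screwed down by a different unmeasured amount each time: face 114 to 136 mm above the bench, so the table must rise 14 to 36 mm to meet it. Its spring yields from about 4 N, then 0.8 N/mm
- press_arm (a joint): swing angle of the press arm, rad, about the vertical post axis: 0 = in, against its stop, foot over the table (arm points to the press's -x); grows to 1.5 as the arm swings out towards the press's +y. Moves with light friction (1.5 N at the knob) and stays where it is left
- swing_knob (a point): mid-height of the usable part of the red upright knob (18 mm diameter, 48 mm tall, standing on top of the arm's tip): on its axis, 28 mm above the arm's upper face, 216 mm above the bench, 85 mm from the post axis
- swing_pivot (a point): point on the post axis about which the arm swings, 216 mm above the bench (no material there; the arm's top is 28 mm lower)
- lift_grip (a point): lifting grip, an upright black block 34 (x) x 16 (y) x 36 mm (z) on a neck at the table's front, 122 mm before the column axis; the point is on its middle, 12 mm below its top. Pinch it across its 16 mm (press y) from above and lift. It rises with the table. Start height of the point 90 mm above the bench
- scale_lower: lower of the two loose dark red-brown wooden scales, 36 x 120 x 10 mm, lying on the table across the press; origin: centre of its underside, long side along y
- scale_upper: upper scale, equal, 36 x 120 x 10 mm, lying on the lower one; origin: centre of its underside. 0.035 kg each, about
- glue_bottle: bystander: white bottle with yellow label and red cap, 57 mm across, 150 mm tall, upright; origin: centre of its underside
- wax_pot: bystander: grey-lidded low pot, 69 mm across, 41 mm tall; origin: centre of its underside

How it is judged (in metres and radians):
On the way, in this order (a step that is already met when the one before it is completed fails the run):
1. the arm is swung in, while the table is still down (value of joint press_arm below 0.06 rad and z of lift_grip in the frame of press below 0.1 m), for 0.2 s.
2. the raised table presses the upper scale against the foot (contact force between scale_upper and press above 3 N), for 0.1 s.
At the end, for the whole second after the job is handed in: the arm is in (within 0.06 rad of its stop), the foot presses the upper scale with 8 to 15 N, held by the ratchet alone; the scales lie flat and still within 8 mm one over the other (value of joint press_arm below 0.06 rad and contact force between scale_upper and press between 8 and 15 N and horizontal distance between scale_upper and scale_lower below 0.008 m and angle between scale_upper's own z axis and vertical below 0.06 rad and linear speed of scale_upper below 0.01 m/s and velocity of joint press_arm below 0.05 rad/s); the robot touches nothing.
It fails at once if the foot squeezed the scales with more than 19 N (contact force between scale_upper and press above 19 N).
It fails at once if the robot touched the scales (contact force between any of the arm, the fingers and scale_upper above 1 N or contact force between any of the arm, the fingers and scale_lower above 1 N).
It fails at once if the scales slid on each other (horizontal distance between scale_upper and scale_lower above 0.012 m).
It fails at once if the glue bottle or the wax pot was moved by more than 2 cm (distance of any of glue_bottle, wax_pot from where it was at the start of the episode above 0.02 m).
It also fails if it takes over 56 s, if anything falls off the work surface, if the arm or the gripper's body presses on something with over 40 N, if the wrist force passes 120 N, or if a joint passes its speed limit or range.

## Working session

There is one attempt and no reset: what is moved stays moved. The work goes in short steps, Python scripts to look and compute and a tool call to move; the robot and the scene stay as the last step left them, time stands still between calls to the robot, and variables do not carry over. Pictures are saved under pics/ and viewed, about 8 in all and at most 12, crops included, and the job is handed in when it is done.

Besides the shell and the picture viewer there is one more tool, called by a JSON object that holds its "method" and its "body", one argument or row to a line. send_rows: Moves the arm, as the interface text tells. Scaled input: -1 to 1 covers 20 cm each way for a shift and 90 degrees each way for a turn. Its arguments: {"type":"object","properties":{"increments":{"type":"array","items":{"type":"array","items":{"type":"number"}}},"force":{"type":"number"}},"required":["increments"]}

```bash
mkdir -p pics
cat > h.py <<'E'
import numpy as np, cv2, json
from workcell import get_state, snapshot
def take(n,f):
    s=snapshot(n); im=np.array(s["pixels"],np.uint8); cv2.imwrite("pics/"+f+".png",im)
    json.dump({k:(np.array(s[k]).tolist()) for k in("fovy","cx","cy","k1","world_to_cam")},open("pics/"+f+".json","w")); return im
def load(f):
    c=json.load(open("pics/"+f+".json")); return cv2.imread("pics/"+f+".png"),c
def ray(c,u,v,h=384):
    f=h/2/np.tan(np.radians(c["fovy"])/2); d=np.array([(u-c["cx"])/f,(v-c["cy"])/f]); x=d.copy()
    for _ in range(30): x=d/(1+c["k1"]*(x@x))
    T=np.array(c["world_to_cam"]); R=T[:3,:3]; return -R.T@T[:3,3], R.T@np.array([x[0],x[1],1])
def onz(c,u,v,z):
    o,d=ray(c,u,v); return o+d*(z-o[2])/d[2]
def proj(c,p,h=384):
    f=h/2/np.tan(np.radians(c["fovy"])/2); T=np.array(c["world_to_cam"]); q=T[:3,:3]@np.array(p)+T[:3,3]; x=q[:2]/q[2]
    x=x*(1+c["k1"]*(x@x)); return x*f+[c["cx"],c["cy"]]
E
python3 - <<'E'
from h import *
a=take("scene","s0");b=take("top","t0")
print(get_state())
for f in("s0","t0"):
    o,d=ray(load(f)[1],256,192); print(o,d)
cv2.imwrite("pics/v0.png",cv2.resize(a,(800,600)));cv2.imwrite("pics/v1.png",cv2.resize(b,(800,600)))
E
```

```text
{'time_s': 0.1, 'q': array([-1.27622180e+00,  2.17666992e-01,  1.61479909e+00,  1.49209277e-05,
        1.31128039e+00, -1.12223052e-01]), 'joint_vel': array([ 5.83823920e-05, -1.24690198e-03, -1.61242007e-03,  1.99571949e-04,
       -7.42207505e-04, -6.40833416e-04]), 'effort': array([-4.92058207e-04, -3.98073471e+01, -3.04972279e+01, -2.20111601e-04,
        4.17072239e-03, -7.50304565e-06]), 'tcp_pos': array([ 247.09673126, -573.30427046,  241.09281119]), 'ee_rot': array([ 9.79385503e-01,  2.01997217e-01, -9.08736098e-05, -1.07309508e-03]), 'ft_force': array([-0.03662149,  0.91757442, -0.3965166 ]), 'torque': array([-0.01418846, -0.02992707,  0.01302867]), 'gripper_width': 1.00181498961348}
[ 67.82844264 591.10480112 513.95306452] [ 0.5879103  -0.69236363 -0.41837879]
[ 435.92689982    9.71551495 1157.06838015] [ 0.12310664  0.02885088 -0.99223176]
```

View pics/v0.png

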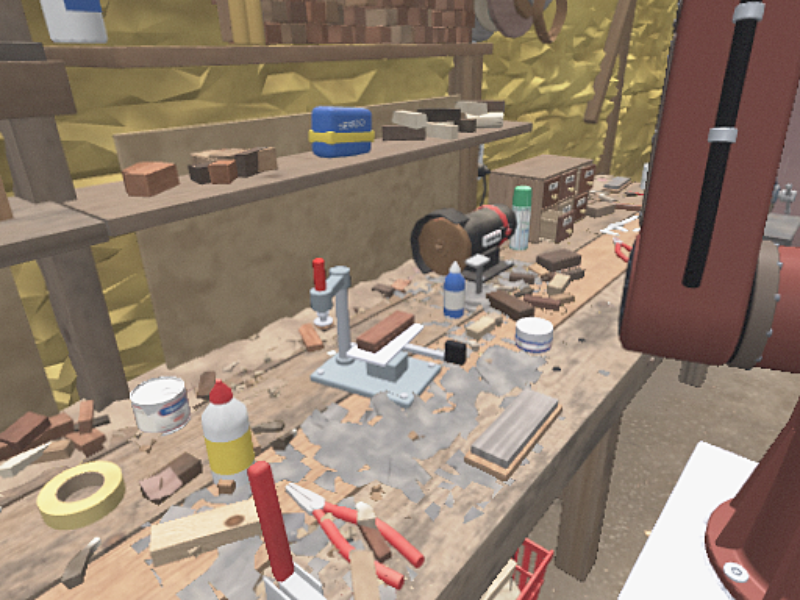

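View pics/v1.png

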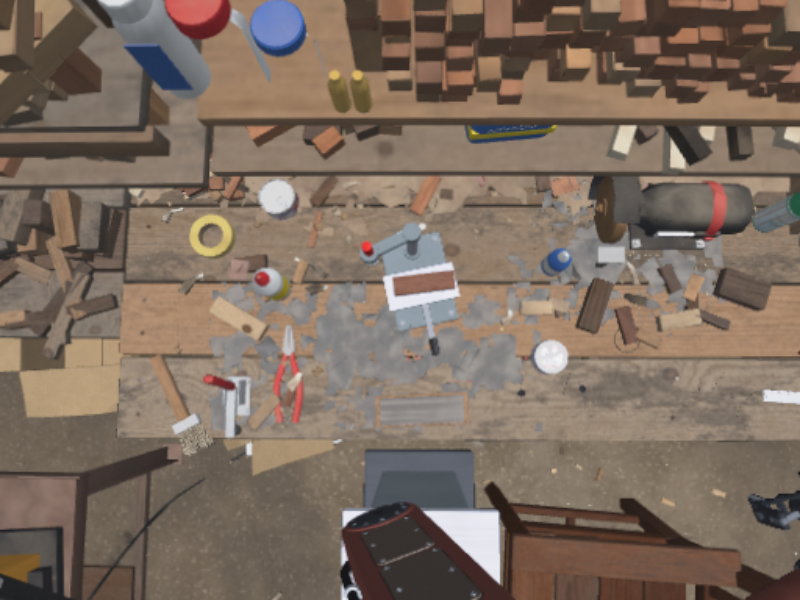

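The scene view shows the press with its arm swung out: red knob at about (319,275) and black grip at (455,352). The top view has the knob at (368,248), post at (411,240), scales at (423,285) and grip at (434,347), all in 800x600 pixels. Next I'll measure these.

```bash
cat > m.py <<'E'
from h import *
def blobs(im,m,roi):
    x0,y0,x1,y1=roi; k=np.zeros(m.shape,np.uint8); k[y0:y1,x0:x1]=m[y0:y1,x0:x1]
    n,l,s,c=cv2.connectedComponentsWithStats(k); i=1+np.argmax(s[1:,4]); return (l==i),c[i],s[i]
def red(im): 
    b,g,r=[im[...,i].astype(int) for i in range(3)]; return ((r>110)&(g<60)&(b<60)).astype(np.uint8)
def dark(im): return (im.max(2)<60).astype(np.uint8)
def brown(im):
    h=im.astype(int); return ((h[...,2]-h[...,0]>35)&(h[...,2]<160)).astype(np.uint8)
def white(im): return (im.min(2)>190).astype(np.uint8)
E
python3 - <<'E'
from m import *
t,ct=load("t0"); s,cs=load("s0")
_,kt,st=blobs(t,red(t),(225,145,250,175)); _,ks,ss=blobs(s,red(s),(190,155,220,195))
_,gt,sg=blobs(t,dark(t),(268,208,290,232)); _,gs,sgs=blobs(s,dark(s),(275,210,305,240))
mb,bt,sb=blobs(t,brown(t),(245,165,297,195))
print(kt,st,ks,ss,gt,sg,gs,sgs,bt,sb)
def tri(u,v):
    (o1,d1),(o2,d2)=ray(ct,*u),ray(cs,*v); A=np.stack([d1,-d2],1); k=np.linalg.lstsq(A,o2-o1,rcond=None)[0]
    p,q=o1+k[0]*d1,o2+k[1]*d2; return (p+q)/2,np.linalg.norm(p-q)
print("knob",tri(kt,ks),onz(ct,*kt,225)); print("grip",tri(gt,gs),onz(ct,*gt,90))
r=cv2.minAreaRect(np.argwhere(mb)[:,::-1].astype(np.float32)); print("scale",r)
bx=np.array([onz(ct,*p,100) for p in cv2.boxPoints(r)]);print(bx, bx.mean(0)); 
big=np.hstack([cv2.resize(t[140:235,220:310],(400,422),interpolation=2),cv2.resize(s[150:265,185:310],(400,368),interpolation=2)[:368] if 0 else cv2.resize(s[150:265,185:310],(400,422),interpolation=2)])
cv2.imwrite("pics/v2.png",big)
E
```

```text
[234.13333333 158.13333333] [232 155   6   6  15] [203.92372881 176.38135593] [200 168   8  18 118] [275.77777778 219.66666667] [275 217   2   7   9] [290.98675497 225.99337748] [285 219  13  14 151] [270.92654028 180.65402844] [252 173  39  16 422]
knob (array([645.74505604,  96.91636287, 210.36003209]), np.float64(1.576837428630768)) [643.08043118  96.11242029 225.        ]
grip (array([482.20867019, -21.21565438,  83.13009364]), np.float64(6.281168557330613)) [484.53033795 -19.31770463  90.        ]
scale ((270.9538879394531, 180.63076782226562), (10.915056228637695, 38.20269775390625), 82.87498474121094)
[[610.97849099  54.86206145 100.        ]
 [625.76027249 -59.81001503 100.        ]
 [592.64556663 -63.73351697 100.        ]
 [577.93882073  50.53453798 100.        ]] [601.83078771  -4.53673314 100.        ]
```

View pics/v2.png

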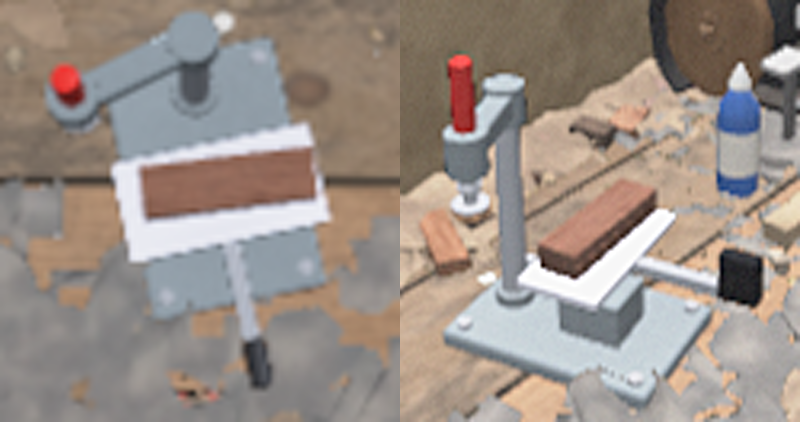

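The crop shows the post cap at (192,38), table corners at (112,165), (308,125), (330,220) and (130,262), and the grip's top around (258,350). I'll convert these to world positions.

Run:
```python
from m import *
t,ct=load("t0"); P=lambda u,v,z:onz(ct,220+u*90/400-.5,140+v*95/422-.5,z)
post=P(192,38,190);knob=P(66,80,236);print("post",post,"knobtop",knob,np.linalg.norm((post-knob)[:2]))
tab=np.array([P(*p,80) for p in[(112,165),(308,125),(330,220),(130,262)]]);c=tab.mean(0);print("tab",tab,c)
print("gripB",P(262,380,70),"griptop",P(257,345,102),P(260,362,90))
ax=(tab[1]+tab[2]-tab[0]-tab[3]);print("press yaw from table",np.degrees(np.arctan2(ax[0],-ax[1])), "from post-col",np.degrees(np.arctan2(*(post-c)[[1,0]])), np.linalg.norm((post-c)[:2]))
base=[P(*p,14) for p in [(272,38),(152,318),(325,280)]];print("base",base,np.degrees(np.arctan2(*(base[0]-base[2])[[1,0]])))
```

```text
post [679.67838828  19.84815032 190.        ] knobtop [642.32438286  94.53924558 236.        ] 83.51096593127556
tab [[617.18223301  76.17032468  80.        ]
 [645.66003635 -59.8742505   80.        ]
 [579.05497083 -74.74554496  80.        ]
 [549.5081642   63.11832877  80.        ]] [597.85135109   1.1672145   80.        ]
gripB [469.01120739 -28.04016079  70.        ] griptop [491.44253437 -23.60204049 102.        ] [480.56352457 -26.00397471  90.        ]
press yaw from table 11.96068185986864 from post-col 12.860103494191867 83.93236192021081
base [array([724.13514952, -37.72958014,  14.        ]), array([515.49158806,  50.03151859,  14.        ]), array([543.65055485, -76.00911908,  14.        ])] 11.974591618095149
```

{"method": "send_rows", "body": {
  "increments": [
    [0.16,-0.11,-0.35,0,0.3],
    [0.31,-0.23,-0.35,0,0.3],
    [0.47,-0.34,-0.35,0,0.3],
    [0.63,-0.46,-0.35,0,0.3],
    [0.78,-0.57,-0.35,0,0.3]
  ],
  "force": 20
}}

```text
time_s: 0.52
tcp_pos: [339.5, -417.8, 313.1]
ee_rot: [0.98, 0.201, 0.0, 0.001]
ft_force: [1.0, -0.7, -0.2]
gripper_width: 0.353
```

{"method": "send_rows", "body": {
  "increments": [
    [0.16,-0.11,0,0,0.3],
    [0.31,-0.23,0,0,0.3],
    [0.47,-0.34,0,0,0.3],
    [0.63,-0.46,0,0,0.3],
    [0.78,-0.57,0,0,0.3]
  ]
}}

```text
time_s: 0.93
tcp_pos: [437.4, -250.2, 311.6]
ee_rot: [0.979, 0.202, -0.0, -0.0]
ft_force: [0.2, 0.0, -0.5]
gripper_width: 0.345
```

{"method": "send_rows", "body": {
  "increments": [
    [0.16,-0.11,0,0,0.3],
    [0.31,-0.23,0,0,0.3],
    [0.47,-0.34,0,0,0.3],
    [0.63,-0.46,0,0,0.3],
    [0.78,-0.57,0,0,0.3]
  ]
}}

```text
time_s: 1.35
tcp_pos: [535.6, -83.8, 311.5]
ee_rot: [0.979, 0.202, -0.0, -0.0]
ft_force: [0.2, -0.2, 0.5]
gripper_width: 0.348
```

```bash
cat > plan.py <<'E'
import sys, numpy as np
from workcell import get_state
from scipy.spatial.transform import Rotation as Rn
s=get_state(); R=Rn.from_quat(s["ee_rot"]); x=R.as_matrix()[:,0]; yaw=np.degrees(np.arctan2(x[1],x[0]))
print("t",round(s["time_s"],2),"tcp",s["tcp_pos"].round(1),"yaw",yaw.round(1),"F",s["ft_force"].round(1),"w",round(s["gripper_width"],3),"q",s["q"].round(2))
for a in sys.argv[1:]:
    X,Y,Z,W=map(float,a.split(",")); d=(np.array([X,Y,Z])-s["tcp_pos"]); c,n=np.cos(np.radians(yaw)),np.sin(np.radians(yaw))
    print(a,np.round([ (c*d[0]+n*d[1])/200,(n*d[0]-c*d[1])/200,-d[2]/200,-((W-yaw+180)%360-180)/90],3))
E
python3 plan.py 642,95,312,116.6
```

```text
t 1.35 tcp [535.6 -83.8 311.5] yaw 23.3 F [ 0.2 -0.2  0.5] w 0.348 q [-0.28 -0.01  1.73  0.    1.42  0.88]
642,95,312,116.6 [ 0.843 -0.61  -0.002 -1.036]
```

{"method": "send_rows", "body": {
  "increments": [
    [0.16,-0.12,0,-0.08,0.3],
    [0.33,-0.24,0,-0.16,0.3],
    [0.5,-0.36,0,-0.24,0.3],
    [0.66,-0.48,0,-0.32,0.3],
    [0.81,-0.585,0,-0.4,0.3]
  ]
}}

```text
time_s: 1.77
tcp_pos: [638.0, 88.0, 311.2]
ee_rot: [0.868, 0.496, -0.0, -0.0]
ft_force: [-0.0, -0.6, -0.0]
gripper_width: 0.351
```

{"method": "send_rows", "body": {
  "increments": [
    [0,0,0,-0.08,0.3],
    [0,0,0,-0.16,0.3],
    [0,0,0,-0.24,0.3],
    [0,0,0,-0.32,0.3],
    [0,0,0,-0.4,0.3]
  ]
}}

```text
time_s: 2.18
tcp_pos: [637.3, 85.8, 311.0]
ee_rot: [0.674, 0.739, -0.001, -0.001]
ft_force: [-0.7, 0.3, -0.4]
gripper_width: 0.352
```

{"method": "send_rows", "body": {
  "increments": [
    [0,0,0,-0.08,0.3],
    [0,0,0,-0.16,0.3],
    [0,0,0,-0.23,0.3],
    [0,0,0,-0.23,0.3],
    [0,0,0,-0.23,0.3]
  ]
}}

```text
time_s: 2.6
tcp_pos: [637.4, 85.5, 311.4]
ee_rot: [0.534, 0.846, -0.0, -0.0]
ft_force: [-0.2, 0.1, -0.5]
gripper_width: 0.352
```

```bash
python3 plan.py 642,95,312,116.6
python3 - <<'E'
from m import *
w=take("wrist","w0"); _,c=load("w0"); print(blobs(w,red(w),(0,0,512,384))[1:])
for z in(236,212): print(onz(c,*blobs(w,red(w),(0,0,512,384))[1],z))
cv2.imwrite("pics/v3.png",w)
E
```

```text
t 2.6 tcp [637.4  85.5 311.4] yaw 115.5 F [-0.2  0.1 -0.5] w 0.352 q [ 0.02  0.21  1.49  0.    1.44 -0.42]
642,95,312,116.6 [ 0.033  0.041 -0.003 -0.013]
(array([270.51764706, 188.97058824]), array([260, 183,  21,  18, 170], dtype=int32))
[642.25107004  99.67251487 236.        ]
[646.23261789  94.2307214  212.        ]
```

View pics/v3.png

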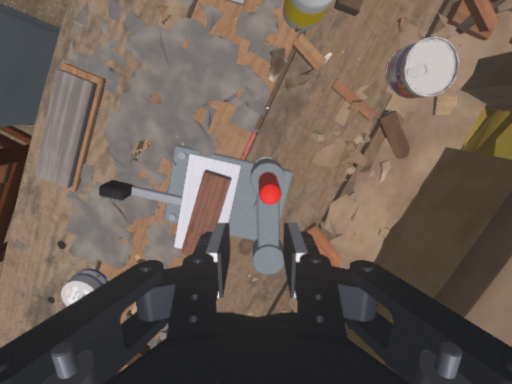

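The wrist view has the knob at (270,188) between the open fingers, with the arm lined up along tool x. It needs a small shift, then a descent.

{"method": "send_rows", "body": {
  "increments": [
    [0.034,0.056,0,0,0.3],
    [0.034,0.056,0,0,0.3],
    [0.034,0.056,0.16,0,0.3],
    [0.034,0.056,0.32,0,0.3],
    [0.034,0.056,0.48,0,0.3]
  ]
}}

```text
time_s: 3.07
tcp_pos: [645.8, 97.1, 216.1]
ee_rot: [0.533, 0.846, 0.001, 0.001]
ft_force: [0.6, -0.3, -2.1]
gripper_width: 0.349
```

```bash
cat > arc.py <<'E'
import numpy as np, sys
from workcell import get_state
# rows for arc about post from arm angle a0 -> a1 in steps (deg, press frame) ; relative to the pose on the arc at a0
P=np.array([680.5,19.]); 
def pos(y): return P+85.5*np.array([np.cos(np.radians(y)),np.sin(np.radians(y))])
y0=float(sys.argv[1]); c,n=np.cos(np.radians(y0)),np.sin(np.radians(y0)); 
for k in range(1,6):
    y=y0+k*float(sys.argv[2]); d=pos(y)-pos(y0); print([round((c*d[0]+n*d[1])/200,3),round((n*d[0]-c*d[1])/200,3),0,round(-(y-y0)/90,3),0.3])
E
python3 plan.py; python3 arc.py 115.4 3; python3 arc.py 115.4 2
```

```text
t 3.07 tcp [645.8  97.1 216.1] yaw 115.6 F [ 0.6 -0.3 -2.1] w 0.349 q [ 0.04  0.29  1.57  0.    1.28 -0.41]
[np.float64(-0.001), np.float64(-0.022), 0, -0.033, 0.3]
[np.float64(-0.002), np.float64(-0.045), 0, -0.067, 0.3]
[np.float64(-0.005), np.float64(-0.067), 0, -0.1, 0.3]
[np.float64(-0.009), np.float64(-0.089), 0, -0.133, 0.3]
[np.float64(-0.015), np.float64(-0.111), 0, -0.167, 0.3]
[np.float64(-0.0), np.float64(-0.015), 0, -0.022, 0.3]
[np.float64(-0.001), np.float64(-0.03), 0, -0.044, 0.3]
[np.float64(-0.002), np.float64(-0.045), 0, -0.067, 0.3]
[np.float64(-0.004), np.float64(-0.059), 0, -0.089, 0.3]
[np.float64(-0.006), np.float64(-0.074), 0, -0.111, 0.3]
```

{"method": "send_rows", "body": {
  "increments": [
    [0,-0.022,0,-0.033,0.3],
    [-0.002,-0.045,0,-0.067,0.3],
    [-0.005,-0.067,0,-0.1,0.3],
    [-0.009,-0.089,0,-0.133,0.3],
    [-0.015,-0.111,0,-0.167,0.3]
  ]
}}

```text
time_s: 3.48
tcp_pos: [626.4, 85.1, 215.6]
ee_rot: [0.416, 0.909, 0.001, -0.0]
ft_force: [1.3, 0.6, -2.0]
gripper_width: 0.352
```

{"method": "send_rows", "body": {
  "increments": [
    [0,-0.022,0,-0.033,0.3],
    [-0.002,-0.045,0,-0.067,0.3],
    [-0.005,-0.067,0,-0.1,0.3],
    [-0.009,-0.089,0,-0.133,0.3],
    [-0.015,-0.111,0,-0.167,0.3]
  ]
}}

```text
time_s: 3.9
tcp_pos: [611.4, 68.5, 215.7]
ee_rot: [0.294, 0.956, 0.001, -0.0]
ft_force: [1.2, 1.9, -1.1]
gripper_width: 0.352
```

{"method": "send_rows", "body": {
  "increments": [
    [0,-0.022,0,-0.033,0.3],
    [-0.002,-0.045,0,-0.067,0.3],
    [-0.005,-0.067,0,-0.1,0.3],
    [-0.009,-0.089,0,-0.133,0.3],
    [-0.015,-0.111,0,-0.167,0.3]
  ]
}}

```text
time_s: 4.32
tcp_pos: [601.2, 48.5, 215.7]
ee_rot: [0.166, 0.986, 0.001, -0.0]
ft_force: [0.7, 2.4, -0.5]
gripper_width: 0.349
```

```bash
python3 plan.py
python3 - <<'E'
from m import *
t=take("top","t1"); _,c=load("t1"); cv2.imwrite("pics/v4.png",np.hstack([cv2.resize(t[130:240,210:320],(400,400)),cv2.resize(take("wrist","w1"),(400,400))]))
E
```

```text
t 4.32 tcp [601.2  48.5 215.7] yaw 160.8 F [ 0.7  2.4 -0.5] w 0.349 q [-0.04  0.19  1.69  0.    1.26 -1.27]
```

View pics/v4.png

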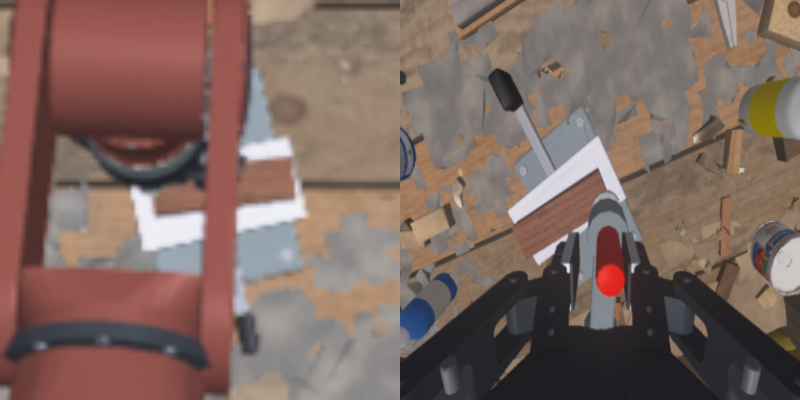

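The wrist view shows the right finger pushing the knob at (610,265), with the arm following and the scales undisturbed. I'll carry on.

{"method": "send_rows", "body": {
  "increments": [
    [0,-0.022,0,-0.033,0.3],
    [-0.002,-0.045,0,-0.067,0.3],
    [-0.005,-0.067,0,-0.1,0.3],
    [-0.009,-0.089,0,-0.133,0.3],
    [-0.015,-0.111,0,-0.167,0.3]
  ]
}}

```text
time_s: 4.83
tcp_pos: [596.8, 26.4, 215.9]
ee_rot: [0.037, 0.999, 0.001, -0.0]
ft_force: [-0.0, 2.0, -0.2]
gripper_width: 0.353
```

{"method": "send_rows", "body": {
  "increments": [
    [0,-0.015,0,-0.022,0.3],
    [-0.001,-0.03,0,-0.044,0.3],
    [-0.002,-0.045,0,-0.067,0.3],
    [-0.004,-0.059,0,-0.089,0.3],
    [-0.006,-0.074,0,-0.111,0.3]
  ]
}}

```text
time_s: 5.25
tcp_pos: [596.9, 11.5, 215.9]
ee_rot: [-0.05, 0.999, 0.001, -0.0]
ft_force: [0.4, 0.8, 0.1]
gripper_width: 0.352
```

{"method": "send_rows", "body": {
  "increments": [
    [0,-0.007,0,-0.011,0.3],
    [0,-0.015,0,-0.022,0.3],
    [0,-0.022,0,-0.033,0.3],
    [-0.001,-0.03,0,-0.044,0.3],
    [-0.001,-0.037,0,-0.055,0.3]
  ]
}}

```text
time_s: 5.67
tcp_pos: [597.9, 3.4, 216.0]
ee_rot: [-0.094, 0.996, 0.0, 0.0]
ft_force: [0.6, 1.5, -1.0]
gripper_width: 0.35
```

```bash
python3 plan.py
```

```text
t 5.67 tcp [597.9   3.4 216. ] yaw -169.2 F [ 0.6  1.5 -1. ] w 0.35 q [-0.11  0.18  1.7   0.    1.25 -1.87]
```

{"method": "send_rows", "body": {
  "increments": [
    [0,-0.005,0,-0.013,0.3],
    [0,-0.01,0,-0.013,0.3],
    [0,-0.015,0,-0.013,0.3],
    [0,-0.02,0,-0.013,0.3],
    [0,-0.025,0,-0.013,0.3]
  ]
}}

```text
time_s: 6.08
tcp_pos: [598.4, -1.7, 216.0]
ee_rot: [-0.103, 0.995, 0.0, -0.0]
ft_force: [-0.8, 1.6, 0.6]
gripper_width: 0.351
```

{"method": "send_rows", "body": {
  "increments": [
    [0,-0.005,0,0,0.3],
    [0,-0.01,0,0,0.3],
    [0,-0.01,0,0,0.3]
  ]
}}

```text
time_s: 6.33
tcp_pos: [598.9, -3.9, 216.0]
ee_rot: [-0.103, 0.995, -0.0, -0.0]
ft_force: [-1.0, 0.2, 0.2]
gripper_width: 0.347
```

{"method": "send_rows", "body": {
  "increments": [
    [0,-0.005,0,0,0.3],
    [0,-0.01,0,0,0.3],
    [0,-0.01,0,0,0.3]
  ]
}}

```text
time_s: 6.58
tcp_pos: [599.1, -5.1, 215.9]
ee_rot: [-0.103, 0.995, 0.001, -0.0]
ft_force: [-1.9, 3.9, 0.5]
gripper_width: 0.347
```

{"method": "send_rows", "body": {
  "increments": [
    [0,-0.005,0,0,0.3],
    [0,-0.01,0,0,0.3],
    [0,-0.01,0,0,0.3]
  ]
}}

```text
time_s: 6.83
tcp_pos: [599.1, -5.1, 215.8]
ee_rot: [-0.103, 0.995, 0.003, -0.001]
ft_force: [-3.7, 8.0, 1.5]
gripper_width: 0.348
```

{"method": "send_rows", "body": {
  "increments": [
    [0,-0.005,0,0,0.3],
    [0,-0.01,0,0,0.3],
    [0,-0.01,0,0,0.3]
  ]
}}

```text
time_s: 7.08
tcp_pos: [599.2, -5.2, 215.8]
ee_rot: [-0.103, 0.995, 0.004, -0.001]
ft_force: [-3.8, 11.7, 2.7]
gripper_width: 0.351
```

The force is rising with no further travel, so the arm is on its stop. I'll centre the cage, rise, and move over to the lift grip.

{"method": "send_rows", "body": {
  "increments": [
    [0,0.02,0,0,0.3],
    [0,0.042,0,0,0.3],
    [0,0.042,-0.1,0,0.3],
    [0,0.042,-0.3,0,0.3],
    [0,0.042,-0.45,0,0.3]
  ]
}}

```text
time_s: 7.5
tcp_pos: [598.8, -2.0, 307.2]
ee_rot: [-0.103, 0.995, -0.001, 0.0]
ft_force: [0.8, 0.4, 1.3]
gripper_width: 0.348
```

{"method": "send_rows", "body": {
  "increments": [
    [0.15,0,0,0,0.3],
    [0.3,0,0,0,0.3],
    [0.45,0,0,0,0.3],
    [0.55,0,0,0,0.3],
    [0.55,0,0,0,0.3]
  ]
}}

```text
time_s: 7.92
tcp_pos: [488.4, -25.1, 306.3]
ee_rot: [-0.103, 0.995, -0.001, -0.0]
ft_force: [0.4, 0.7, -0.5]
gripper_width: 0.349
```

```bash
python3 plan.py 479,-24,300,192
python3 - <<'E'
from m import *
w=take("wrist","w2"); _,c=load("w2"); t=take("top","t2");s=take("scene","s2")
for f,p in(("w2",(479,-24,102)),("t2",(681,19,190)),("t2",(598,1,236))): print(f,proj(load(f)[1],p))
cv2.imwrite("pics/v5.png",np.vstack([np.hstack([w[:,:],]),cv2.resize(np.hstack([cv2.resize(t[130:240,210:320],(256,200)),cv2.resize(s[140:260,180:320],(256,200))]),(512,200))]))
E
```

```text
t 7.92 tcp [488.4 -25.1 306.3] yaw -168.2 F [ 0.4  0.7 -0.5] w 0.349 q [-0.19 -0.13  1.85 -0.    1.42 -1.97]
479,-24,300,192 [ 0.045  0.015  0.031 -0.003]
w2 [259.00426691 162.43429742]
t2 [263.00529272 147.59253181]
t2 [269.56291795 174.05018919]
```

View pics/v5.png

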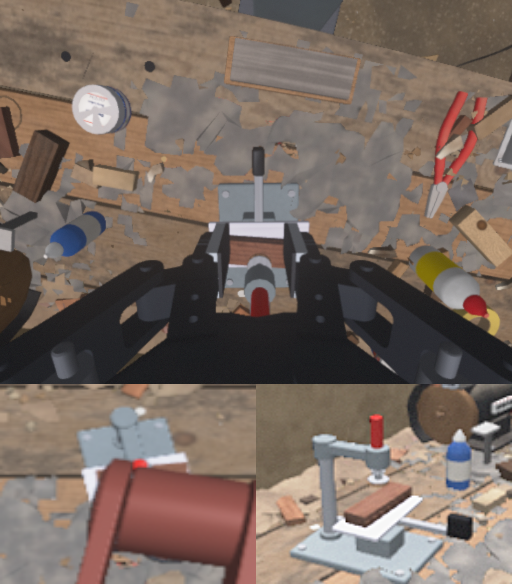

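The arm is fully in with its foot over the scales. The wrist view shows the grip at (258,160), against a predicted (259,162). I'll descend on the grip.

{"method": "send_rows", "body": {
  "increments": [
    [0.045,0.012,0.1,-0.002,0.15],
    [0.045,0.012,0.3,-0.002,0.15],
    [0.045,0.012,0.5,-0.002,0.15],
    [0.045,0.012,0.65,-0.002,0.15],
    [0.045,0.012,0.75,-0.002,0.15]
  ]
}}

```text
time_s: 8.48
tcp_pos: [480.5, -23.0, 152.2]
ee_rot: [-0.105, 0.994, 0.0, -0.002]
ft_force: [-1.1, -0.1, -0.0]
gripper_width: 0.423
```

```bash
python3 plan.py 479.5,-24.5,84,192
python3 - <<'E'
from m import *
w=take("wrist","w3"); _,c=load("w3"); print(proj(c,(479,-24,102)))
cv2.imwrite("pics/v6.png",w)
E
```

```text
t 8.48 tcp [480.5 -23.  152.2] yaw -167.9 F [-1.1 -0.1 -0. ] w 0.423 q [-0.19  0.01  2.02 -0.    1.11 -1.97]
479.5,-24.5,84,192 [ 0.007 -0.006  0.341  0.001]
[255.16174653 211.96141831]
```

View pics/v6.png

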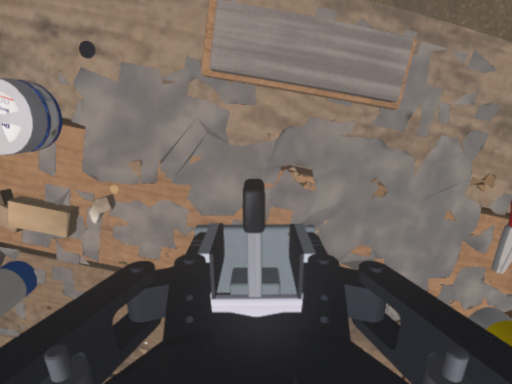

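The grip sits at (255,207), where it was predicted. I'll descend and close gently.

{"method": "send_rows", "body": {
  "increments": [
    [0.01,-0.005,0.1,0,0.15],
    [0.01,-0.005,0.2,0,0.15],
    [0.01,-0.005,0.29,0,0.15],
    [0.01,-0.005,0.34,0,0.15],
    [0.01,-0.005,0.34,0,0.15]
  ]
}}

```text
time_s: 8.95
tcp_pos: [479.1, -24.5, 86.2]
ee_rot: [-0.105, 0.994, 0.0, -0.002]
ft_force: [-0.3, -0.6, -0.3]
gripper_width: 0.424
```

{"method": "send_rows", "body": {
  "increments": [
    [0,0,0,0,0.4],
    [0,0,0,0,0.5],
    [0,0,0,0,0.6],
    [0,0,0,0,0.7],
    [0,0,0,0,0.8]
  ],
  "force": 35
}}

```text
time_s: 9.37
tcp_pos: [481.4, -24.8, 89.7]
ee_rot: [-0.105, 0.994, -0.0, 0.002]
ft_force: [-1.0, 0.6, 5.2]
gripper_width: 0.181
```

{"method": "send_rows", "body": {
  "increments": [
    [0,0,0,0,1],
    [0,0,0,0,1],
    [0,0,0,0,1]
  ]
}}

```text
time_s: 9.62
tcp_pos: [481.4, -24.8, 89.7]
ee_rot: [-0.105, 0.994, -0.0, 0.002]
ft_force: [-0.4, 1.9, 6.2]
gripper_width: 0.18
```

```bash
python3 plan.py
```

```text
t 9.62 tcp [481.4 -24.8  89.7] yaw -167.9 F [-0.4  1.9  6.2] w 0.18 q [-0.2   0.11  2.06  0.    0.97 -1.98]
```

Gripped, with 15 mm of opening. I'll estimate the foot height from the scene picture while starting a slow lift, since the first 14 mm of rise are safe.

{"method": "send_rows", "body": {
  "increments": [
    [0,0,-0.005,0,1],
    [0,0,-0.01,0,1],
    [0,0,-0.015,0,1],
    [0,0,-0.015,0,1]
  ]
}}

```text
time_s: 9.95
tcp_pos: [481.3, -24.8, 91.1]
ee_rot: [-0.105, 0.994, -0.0, 0.002]
ft_force: [5.5, 0.9, -3.3]
gripper_width: 0.181
```

{"method": "send_rows", "body": {
  "increments": [
    [0,0,-0.005,0,1],
    [0,0,-0.01,0,1],
    [0,0,-0.015,0,1],
    [0,0,-0.015,0,1]
  ]
}}

```text
time_s: 10.28
tcp_pos: [481.3, -24.8, 93.6]
ee_rot: [-0.105, 0.994, -0.0, 0.002]
ft_force: [8.0, 1.5, -6.8]
gripper_width: 0.177
```

{"method": "send_rows", "body": {
  "increments": [
    [0,0,-0.005,0,1],
    [0,0,-0.01,0,1],
    [0,0,-0.015,0,1],
    [0,0,-0.015,0,1]
  ]
}}

```text
time_s: 10.62
tcp_pos: [481.3, -24.8, 96.9]
ee_rot: [-0.105, 0.994, -0.0, 0.002]
ft_force: [5.8, 0.2, -4.7]
gripper_width: 0.18
```

Run:
```python
from m import *
take("scene","s3"); s,c=load("s2"); o,_=ray(c,256,192); A=np.array([598.,1.]); d=o[:2]-A; d/=np.linalg.norm(d)
for z in(100,114,120,125,130,136,158,188,236): print(z,proj(c,[*(A+15*d),z]).round(1),proj(c,[*A,z]).round(1))
x0,y0=int(proj(c,[*A,130])[0])-30,int(proj(c,[*A,130])[1])-30; print(x0,y0)
s3=load("s3")[0]
cv2.imwrite("pics/v7.png",np.hstack([cv2.resize(i[y0:y0+60,x0:x0+40],(400,600),interpolation=0) for i in(s,s3)]))
```

```text
100 [247.7 212.2] [247.6 209.4]
114 [247.6 207.2] [247.5 204.5]
120 [247.5 205.1] [247.4 202.4]
125 [247.5 203.3] [247.4 200.7]
130 [247.4 201.5] [247.3 198.9]
136 [247.3 199.3] [247.3 196.7]
158 [247.1 191.3] [247.  188.8]
188 [246.8 180. ] [246.7 177.6]
236 [246.2 161.2] [246.2 159.1]
217 168
```

View pics/v7.png

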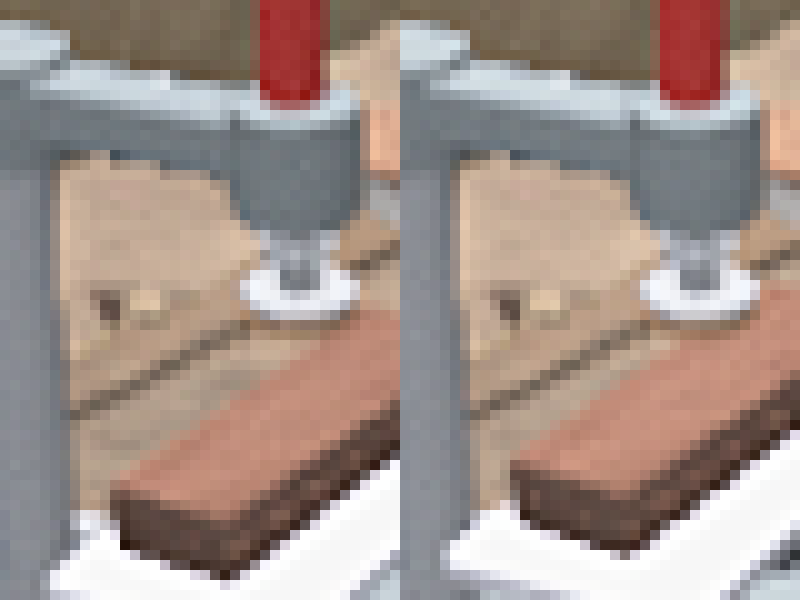

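The foot's cork face ends at crop row 33, picture row 201, so it is about 130 mm up and should meet the scale at 30 ± 3 mm of rise. The table is about 7 mm up now, and the scales are flat. I'll continue slowly.

{"method": "send_rows", "body": {
  "increments": [
    [0,0,-0.005,0,1],
    [0,0,-0.01,0,1],
    [0,0,-0.015,0,1],
    [0,0,-0.015,0,1]
  ]
}}

```text
time_s: 11.0
tcp_pos: [481.3, -24.8, 99.6]
ee_rot: [-0.105, 0.994, -0.0, 0.002]
ft_force: [7.9, 1.8, -6.8]
gripper_width: 0.184
```

{"method": "send_rows", "body": {
  "increments": [
    [0,0,-0.005,0,1],
    [0,0,-0.01,0,1],
    [0,0,-0.015,0,1],
    [0,0,-0.015,0,1]
  ]
}}

```text
time_s: 11.33
tcp_pos: [481.3, -24.8, 102.9]
ee_rot: [-0.105, 0.994, -0.0, 0.002]
ft_force: [5.3, 1.2, -4.9]
gripper_width: 0.179
```

{"method": "send_rows", "body": {
  "increments": [
    [0,0,-0.005,0,1],
    [0,0,-0.01,0,1],
    [0,0,-0.015,0,1],
    [0,0,-0.015,0,1]
  ]
}}

```text
time_s: 11.67
tcp_pos: [481.3, -24.8, 105.5]
ee_rot: [-0.105, 0.994, -0.0, 0.002]
ft_force: [7.4, 0.0, -6.3]
gripper_width: 0.18
```

{"method": "send_rows", "body": {
  "increments": [
    [0,0,-0.005,0,1],
    [0,0,-0.01,0,1],
    [0,0,-0.015,0,1],
    [0,0,-0.015,0,1]
  ]
}}

```text
time_s: 12.0
tcp_pos: [481.3, -24.8, 108.9]
ee_rot: [-0.105, 0.994, -0.0, 0.002]
ft_force: [6.6, 1.2, -3.7]
gripper_width: 0.176
```

{"method": "send_rows", "body": {
  "increments": [
    [0,0,-0.005,0,1],
    [0,0,-0.01,0,1],
    [0,0,-0.01,0,1]
  ]
}}

```text
time_s: 12.25
tcp_pos: [481.3, -24.8, 110.6]
ee_rot: [-0.105, 0.994, -0.0, 0.002]
ft_force: [7.5, 1.2, -5.8]
gripper_width: 0.178
```

{"method": "send_rows", "body": {
  "increments": [
    [0,0,-0.005,0,1],
    [0,0,-0.01,0,1],
    [0,0,-0.01,0,1]
  ]
}}

```text
time_s: 12.5
tcp_pos: [481.3, -24.8, 112.5]
ee_rot: [-0.105, 0.994, -0.0, 0.002]
ft_force: [6.6, 0.7, -7.8]
gripper_width: 0.177
```

{"method": "send_rows", "body": {
  "increments": [
    [0,0,-0.005,0,1],
    [0,0,-0.01,0,1],
    [0,0,-0.01,0,1]
  ]
}}

```text
time_s: 12.75
tcp_pos: [481.3, -24.8, 114.9]
ee_rot: [-0.105, 0.994, -0.0, 0.002]
ft_force: [5.5, 0.8, -5.3]
gripper_width: 0.178
```

```bash
cat > rise.py <<'E'
import sys
from m import *
from workcell import get_state
# rise from scene: grip (dark) vertical shift vs s2, by phase correlation of table/scale patch -> mm
f=sys.argv[1]; s=take("scene",f); a,c=load("s2")
p0=proj(c,[598,1,90])
def patch(i): return cv2.cvtColor(i,cv2.COLOR_BGR2GRAY)
g=[dark(i) for i in(a,s)]; cs=[blobs(None,x,(270,185,310,245))[1] for x in g]
G=np.array([478.5,-24.2]); base=proj(c,[*G,84]); 
k=(proj(c,[*G,84])[1]-proj(c,[*G,124])[1])/40
print("t",get_state()["time_s"],"z",get_state()["tcp_pos"][2],"grip px",cs)
E
python3 rise.py s4
```

```text
t 12.8 z 114.8952088075128 grip px [array([290.94701987, 226.06622517]), array([290.77562327, 197.62603878])]
```

Force peaks just before each notch and drops after it, so notch 24 has just been passed. I'll ease down onto the notch to get an exact reference height.

{"method": "send_rows", "body": {
  "increments": [
    [0,0,0.005,0,1],
    [0,0,0.01,0,1],
    [0,0,0.01,0,1]
  ]
}}

```text
time_s: 13.05
tcp_pos: [481.3, -24.8, 113.7]
ee_rot: [-0.105, 0.994, -0.0, 0.002]
ft_force: [4.9, 1.2, -0.2]
gripper_width: 0.179
```

{"method": "send_rows", "body": {
  "increments": [
    [0,0,0.005,0,1],
    [0,0,0.01,0,1],
    [0,0,0.01,0,1]
  ]
}}

```text
time_s: 13.3
tcp_pos: [481.3, -24.8, 113.3]
ee_rot: [-0.105, 0.994, -0.0, 0.001]
ft_force: [0.7, 2.1, 9.8]
gripper_width: 0.175
```

{"method": "send_rows", "body": {
  "increments": [
    [0,0,0.005,0,1],
    [0,0,0.01,0,1],
    [0,0,0.01,0,1]
  ]
}}

```text
time_s: 13.55
tcp_pos: [481.3, -24.9, 113.0]
ee_rot: [-0.105, 0.994, -0.0, 0.001]
ft_force: [-3.5, 3.5, 20.4]
gripper_width: 0.176
```

Notch 24 sits at TCP z = 113.6, so z = 89.6 + rise. I'll go on in fine steps looking for the foot.

{"method": "send_rows", "body": {
  "increments": [
    [0,0,-0.01,0,1],
    [0,0,-0.02,0,1],
    [0,0,-0.03,0,1],
    [0,0,-0.03,0,1]
  ]
}}

```text
time_s: 13.88
tcp_pos: [481.3, -24.8, 115.2]
ee_rot: [-0.105, 0.994, -0.0, 0.002]
ft_force: [7.0, 1.4, -2.7]
gripper_width: 0.181
```

{"method": "send_rows", "body": {
  "increments": [
    [0,0,-0.005,0,1],
    [0,0,-0.005,0,1],
    [0,0,-0.005,0,1]
  ]
}}

```text
time_s: 14.13
tcp_pos: [481.3, -24.8, 115.6]
ee_rot: [-0.105, 0.994, -0.0, 0.002]
ft_force: [8.5, 1.0, -4.6]
gripper_width: 0.181
```

{"method": "send_rows", "body": {
  "increments": [
    [0,0,-0.005,0,1],
    [0,0,-0.005,0,1],
    [0,0,-0.005,0,1]
  ]
}}

```text
time_s: 14.38
tcp_pos: [481.3, -24.8, 116.4]
ee_rot: [-0.105, 0.994, -0.0, 0.002]
ft_force: [9.3, -0.0, -5.8]
gripper_width: 0.181
```

{"method": "send_rows", "body": {
  "increments": [
    [0,0,-0.005,0,1],
    [0,0,-0.005,0,1],
    [0,0,-0.005,0,1]
  ]
}}

```text
time_s: 14.63
tcp_pos: [481.3, -24.8, 117.2]
ee_rot: [-0.105, 0.994, -0.0, 0.002]
ft_force: [9.2, 0.3, -6.7]
gripper_width: 0.18
```

{"method": "send_rows", "body": {
  "increments": [
    [0,0,-0.005,0,1],
    [0,0,-0.005,0,1],
    [0,0,-0.005,0,1]
  ]
}}

```text
time_s: 14.88
tcp_pos: [481.3, -24.8, 118.2]
ee_rot: [-0.105, 0.994, -0.0, 0.002]
ft_force: [9.6, -0.0, -7.8]
gripper_width: 0.179
```

{"method": "send_rows", "body": {
  "increments": [
    [0,0,-0.005,0,1],
    [0,0,-0.005,0,1],
    [0,0,-0.005,0,1]
  ]
}}

```text
time_s: 15.13
tcp_pos: [481.3, -24.8, 119.2]
ee_rot: [-0.105, 0.995, -0.0, 0.002]
ft_force: [9.5, 1.5, -8.4]
gripper_width: 0.176
```

{"method": "send_rows", "body": {
  "increments": [
    [0,0,-0.005,0,1],
    [0,0,-0.005,0,1],
    [0,0,-0.005,0,1]
  ]
}}

```text
time_s: 15.38
tcp_pos: [481.3, -24.8, 120.2]
ee_rot: [-0.105, 0.995, -0.0, 0.002]
ft_force: [9.0, 1.1, -6.8]
gripper_width: 0.176
```

{"method": "send_rows", "body": {
  "increments": [
    [0,0,-0.005,0,1],
    [0,0,-0.005,0,1],
    [0,0,-0.005,0,1]
  ]
}}

```text
time_s: 15.63
tcp_pos: [481.3, -24.7, 121.0]
ee_rot: [-0.105, 0.994, -0.0, 0.002]
ft_force: [10.2, 1.5, -8.2]
gripper_width: 0.178
```

{"method": "send_rows", "body": {
  "increments": [
    [0,0,0.0025,0,1],
    [0,0,0.0025,0,1],
    [0,0,0.0025,0,1]
  ]
}}

```text
time_s: 15.88
tcp_pos: [481.3, -24.8, 120.6]
ee_rot: [-0.105, 0.995, -0.0, 0.002]
ft_force: [10.6, 0.6, -9.0]
gripper_width: 0.178
```

{"method": "send_rows", "body": {
  "increments": [
    [0,0,0.0025,0,1],
    [0,0,0.0025,0,1],
    [0,0,0.0025,0,1]
  ]
}}

```text
time_s: 16.13
tcp_pos: [481.3, -24.8, 120.2]
ee_rot: [-0.105, 0.995, -0.0, 0.002]
ft_force: [10.2, 1.3, -8.8]
gripper_width: 0.178
```

{"method": "send_rows", "body": {
  "increments": [
    [0,0,0.0025,0,1],
    [0,0,0.0025,0,1],
    [0,0,0.0025,0,1]
  ]
}}

```text
time_s: 16.38
tcp_pos: [481.3, -24.8, 119.8]
ee_rot: [-0.105, 0.994, -0.0, 0.002]
ft_force: [10.1, 0.2, -6.3]
gripper_width: 0.179
```

{"method": "send_rows", "body": {
  "increments": [
    [0,0,0.0025,0,1],
    [0,0,0.0025,0,1],
    [0,0,0.0025,0,1]
  ]
}}

```text
time_s: 16.63
tcp_pos: [481.3, -24.8, 119.7]
ee_rot: [-0.105, 0.994, -0.0, 0.002]
ft_force: [7.0, 2.0, -4.7]
gripper_width: 0.175
```

Run:
```python
from m import *
s=take("scene","s5"); cv2.imwrite("pics/v8.png",cv2.resize(s[183:233,217:267],(600,600),interpolation=2)); print(get_state()["tcp_pos"],get_state()["ft_force"])
```

```text
[481.28305908 -24.77390111 119.68590748] [ 7.55186445  1.42538739 -4.51334436]
```

View pics/v8.png

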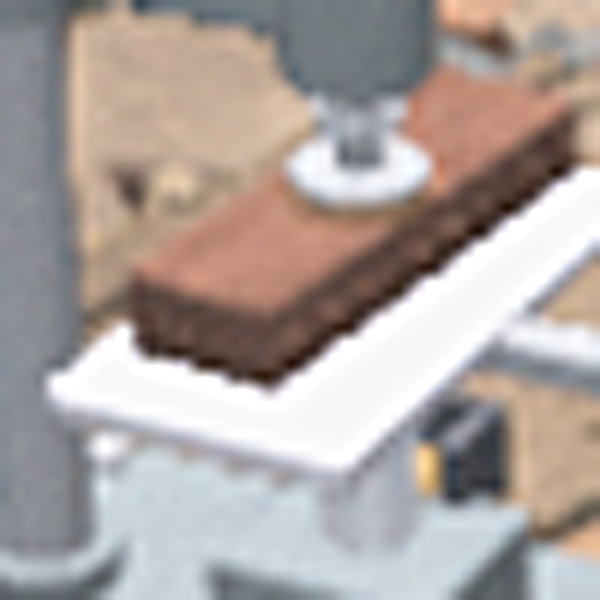

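The picture shows the foot resting on, or just touching, the upper scale at (360,200), with the scales flat. Compared with the earlier teeth, force has jumped about 4 N just past notch 30, so contact is at roughly 30 to 30.6 mm of rise. I'll go on towards notch 36 while watching the force.

{"method": "send_rows", "body": {
  "increments": [
    [0,0,-0.005,0,1],
    [0,0,-0.01,0,1],
    [0,0,-0.015,0,1],
    [0,0,-0.015,0,1],
    [0,0,-0.015,0,1]
  ]
}}

```text
time_s: 17.1
tcp_pos: [481.3, -24.8, 121.6]
ee_rot: [-0.105, 0.995, -0.0, 0.002]
ft_force: [11.4, 0.5, -10.9]
gripper_width: 0.184
```

{"method": "send_rows", "body": {
  "increments": [
    [0,0,-0.005,0,1],
    [0,0,-0.005,0,1],
    [0,0,-0.005,0,1],
    [0,0,-0.005,0,1]
  ]
}}

```text
time_s: 17.43
tcp_pos: [481.3, -24.7, 122.4]
ee_rot: [-0.105, 0.995, -0.0, 0.002]
ft_force: [12.3, 1.7, -11.8]
gripper_width: 0.182
```

{"method": "send_rows", "body": {
  "increments": [
    [0,0,-0.005,0,1],
    [0,0,-0.005,0,1],
    [0,0,-0.005,0,1],
    [0,0,-0.005,0,1]
  ]
}}

```text
time_s: 17.77
tcp_pos: [481.3, -24.7, 123.2]
ee_rot: [-0.105, 0.995, -0.0, 0.002]
ft_force: [12.3, 0.2, -13.5]
gripper_width: 0.179
```

{"method": "send_rows", "body": {
  "increments": [
    [0,0,-0.005,0,1],
    [0,0,-0.005,0,1],
    [0,0,-0.005,0,1],
    [0,0,-0.005,0,1]
  ]
}}

```text
time_s: 18.1
tcp_pos: [481.3, -24.7, 124.0]
ee_rot: [-0.105, 0.995, -0.0, 0.002]
ft_force: [12.6, 1.0, -14.6]
gripper_width: 0.18
```

```bash
python3 plan.py
```

```text
t 18.1 tcp [481.3 -24.7 124. ] yaw -168.0 F [ 12.6   1.  -14.6] w 0.18 q [-0.2   0.05  2.04  0.    1.04 -1.98]
```

Force fits contact near 30 mm of rise, which is close to a notch. I'll measure the foot's own upward shift in the pictures at sub-pixel level to settle it.

```bash
cat > foot.py <<'E'
import sys
from m import *
if len(sys.argv)>1: take("scene",sys.argv[1])
_,c=load("s2"); k=(proj(c,[598,1,120])-proj(c,[598,1,140]))[1]/20; print("px/mm",k, get_state()["tcp_pos"][2])
def white_c(im):
    r=im[186:208,236:258].astype(float); g=r.min(2); w=np.clip((g-165)/50,0,1); 
    n,l,s,_=cv2.connectedComponentsWithStats((w>0).astype(np.uint8)); i=1+np.argmax(s[1:,4]); w=w*(l==i)
    yy,xx=np.mgrid[:r.shape[0],:r.shape[1]]
    return (w*yy).sum()/w.sum()+186,(w*xx).sum()/w.sum()+236,w.sum()
b=None
for f in ["s2","s3","s4","s5"]+sys.argv[1:]:
    y,x,n=white_c(load(f)[0]); b=b or y; print(f,round(y,2),round(x,2),round(n,1),"foot up mm",round((b-y)/k,2))
E
python3 foot.py s6
```

```text
px/mm 0.35644797403394646 124.01016186418171
s2 196.59 246.52 38.7 foot up mm 0.0
s3 196.29 246.3 43.8 foot up mm 0.86
s4 196.33 246.28 42.7 foot up mm 0.73
s5 196.36 246.34 42.4 foot up mm 0.65
s6 195.22 246.47 37.5 foot up mm 3.85
```

Up to 30.1 mm of rise the foot had not moved. At 34.4 mm it has moved up about 3.2 mm, so contact came just above notch 30 at about 30.5 to 31 mm. The two further clicks are therefore 36 and 42, with an expected 12.5 to 13.5 N. I'll pass 36 and check again.

{"method": "send_rows", "body": {
  "increments": [
    [0,0,-0.005,0,1],
    [0,0,-0.01,0,1],
    [0,0,-0.01,0,1],
    [0,0,-0.01,0,1]
  ]
}}

```text
time_s: 18.48
tcp_pos: [481.3, -24.8, 126.1]
ee_rot: [-0.105, 0.995, -0.0, 0.002]
ft_force: [11.8, 0.9, -12.5]
gripper_width: 0.182
```

{"method": "send_rows", "body": {
  "increments": [
    [0,0,-0.005,0,1],
    [0,0,-0.005,0,1],
    [0,0,-0.005,0,1],
    [0,0,-0.005,0,1]
  ]
}}

```text
time_s: 18.82
tcp_pos: [481.3, -24.7, 127.0]
ee_rot: [-0.105, 0.995, -0.0, 0.002]
ft_force: [13.6, 0.7, -14.0]
gripper_width: 0.179
```

{"method": "send_rows", "body": {
  "increments": [
    [0,0,-0.005,0,1],
    [0,0,-0.005,0,1],
    [0,0,-0.005,0,1],
    [0,0,-0.005,0,1]
  ]
}}

```text
time_s: 19.15
tcp_pos: [481.3, -24.7, 127.7]
ee_rot: [-0.105, 0.995, -0.0, 0.003]
ft_force: [14.8, 0.6, -15.1]
gripper_width: 0.18
```

```bash
python3 foot.py s6 s7
```

```text
px/mm 0.35644797403394646 127.65492164475525
s2 196.59 246.52 38.7 foot up mm 0.0
s3 196.29 246.3 43.8 foot up mm 0.86
s4 196.33 246.28 42.7 foot up mm 0.73
s5 196.36 246.34 42.4 foot up mm 0.65
s6 194.12 246.37 35.3 foot up mm 6.94Traceback (most recent call last):
  File "foot.py", line 12, in <module>
    y,x,n=white_c(load(f)[0]); b=b or y; print(f,round(y,2),round(x,2),round(n,1),"foot up mm",round((b-y)/k,2))
                  ~~~~^^^
  File "h.py", line 7, in load
    c=json.load(open("pics/"+f+".json")); return cv2.imread("pics/"+f+".png"),c
                ~~~~^^^^^^^^^^^^^^^^^^^
FileNotFoundError: [Errno 2] No such file or directory: 'pics/s7.json'
```

Foot shift and force together give contact between 30 and 32 mm, so notch 42 stands at about 12 to 13.6 N. I'll go carefully to just past it.

{"method": "send_rows", "body": {
  "increments": [
    [0,0,-0.005,0,1],
    [0,0,-0.01,0,1],
    [0,0,-0.01,0,1],
    [0,0,-0.01,0,1]
  ]
}}

```text
time_s: 19.53
tcp_pos: [481.3, -24.7, 129.2]
ee_rot: [-0.105, 0.995, -0.0, 0.003]
ft_force: [14.7, -0.4, -17.3]
gripper_width: 0.179
```

{"method": "send_rows", "body": {
  "increments": [
    [0,0,-0.005,0,1],
    [0,0,-0.0075,0,1],
    [0,0,-0.0075,0,1],
    [0,0,-0.0075,0,1]
  ]
}}

```text
time_s: 19.87
tcp_pos: [481.3, -24.7, 130.4]
ee_rot: [-0.105, 0.995, -0.0, 0.003]
ft_force: [16.0, -0.0, -19.8]
gripper_width: 0.177
```

{"method": "send_rows", "body": {
  "increments": [
    [0,0,-0.005,0,1],
    [0,0,-0.005,0,1],
    [0,0,-0.005,0,1],
    [0,0,-0.005,0,1]
  ]
}}

```text
time_s: 20.2
tcp_pos: [481.3, -24.7, 131.4]
ee_rot: [-0.105, 0.995, -0.0, 0.003]
ft_force: [16.1, -0.0, -20.7]
gripper_width: 0.18
```

{"method": "send_rows", "body": {
  "increments": [
    [0,0,-0.003,0,1],
    [0,0,-0.003,0,1],
    [0,0,-0.003,0,1]
  ]
}}

```text
time_s: 20.45
tcp_pos: [481.3, -24.7, 132.4]
ee_rot: [-0.105, 0.995, -0.0, 0.003]
ft_force: [14.9, 0.4, -17.7]
gripper_width: 0.178
```

{"method": "send_rows", "body": {
  "increments": [
    [0,0,-0.003,0,1],
    [0,0,-0.003,0,1],
    [0,0,-0.003,0,1]
  ]
}}

```text
time_s: 20.7
tcp_pos: [481.3, -24.7, 133.0]
ee_rot: [-0.105, 0.995, -0.0, 0.003]
ft_force: [13.6, 0.8, -17.5]
gripper_width: 0.18
```

It clicked: the force dropped from 20.7 to 17.5 N at z 132.4. I'll ease down to settle on the notch until the wrist force is near zero.

{"method": "send_rows", "body": {
  "increments": [
    [0,0,0.003,0,1],
    [0,0,0.006,0,1],
    [0,0,0.009,0,1],
    [0,0,0.01,0,1]
  ]
}}

```text
time_s: 21.03
tcp_pos: [481.3, -24.8, 131.7]
ee_rot: [-0.105, 0.995, -0.0, 0.002]
ft_force: [11.5, 1.9, -12.6]
gripper_width: 0.178
```

{"method": "send_rows", "body": {
  "increments": [
    [0,0,0.003,0,1],
    [0,0,0.006,0,1],
    [0,0,0.006,0,1],
    [0,0,0.006,0,1]
  ]
}}

```text
time_s: 21.37
tcp_pos: [481.3, -24.8, 131.5]
ee_rot: [-0.105, 0.995, -0.0, 0.002]
ft_force: [9.3, 1.1, -7.3]
gripper_width: 0.18
```

{"method": "send_rows", "body": {
  "increments": [
    [0,0,0.003,0,1],
    [0,0,0.006,0,1],
    [0,0,0.006,0,1],
    [0,0,0.006,0,1]
  ]
}}

```text
time_s: 21.7
tcp_pos: [481.3, -24.8, 131.3]
ee_rot: [-0.105, 0.994, -0.0, 0.002]
ft_force: [7.0, 1.3, -2.2]
gripper_width: 0.182
```

{"method": "send_rows", "body": {
  "increments": [
    [0,0,0.004,0,1],
    [0,0,0.007,0,1],
    [0,0,0.007,0,1]
  ]
}}

```text
time_s: 21.95
tcp_pos: [481.3, -24.8, 131.1]
ee_rot: [-0.105, 0.994, -0.0, 0.002]
ft_force: [4.3, 1.4, 5.0]
gripper_width: 0.177
```

{"method": "send_rows", "body": {
  "increments": [
    [0,0,0,0,0.55],
    [0,0,0,0,0.4],
    [0,0,0,0,0.3],
    [0,0,0,0,0.2],
    [0,0,0,0,0.2]
  ]
}}

```text
time_s: 22.37
tcp_pos: [478.8, -24.7, 129.1]
ee_rot: [-0.105, 0.994, 0.0, -0.001]
ft_force: [-0.7, 0.9, 0.6]
gripper_width: 0.401
```

```bash
python3 plan.py; python3 foot.py s8
python3 - <<'E'
from m import *
w=take("wrist","w8"); s=load("s8")[0]
cv2.imwrite("pics/v9.png",np.hstack([cv2.resize(w,(400,400)),cv2.resize(s[170:240,215:285+30],(400,400))]))
E
```

```text
t 22.37 tcp [478.8 -24.7 129.1] yaw -168.0 F [-0.7  0.9  0.6] w 0.401 q [-0.2   0.04  2.04 -0.    1.06 -1.98]
px/mm 0.35644797403394646 129.3028785464903
s2 196.59 246.52 38.7 foot up mm 0.0
s3 196.29 246.3 43.8 foot up mm 0.86
s4 196.33 246.28 42.7 foot up mm 0.73
s5 196.36 246.34 42.4 foot up mm 0.65
s8 204.26 252.86 66.0 foot up mm -21.5
```

View pics/v9.png

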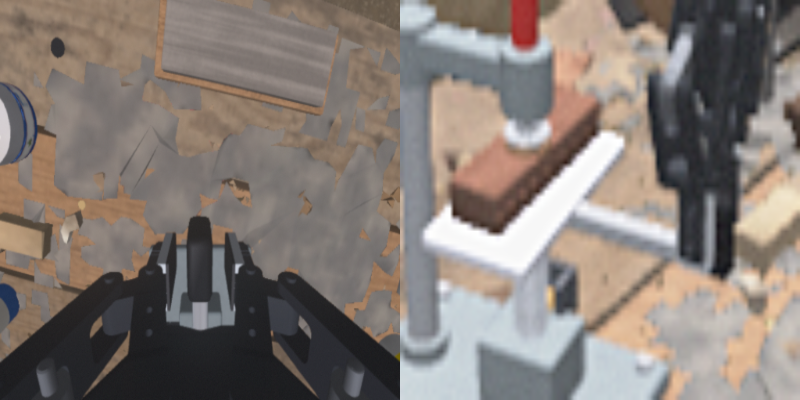

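The press holds, the scales are stacked flat under the foot at (527,135), and the open fingers are clear of the grip. (The foot tracker caught the white table this time, so I'm ignoring that reading.) Now I'll retreat upward.

{"method": "send_rows", "body": {
  "increments": [
    [0,0,-0.05,0,0.2],
    [0,0,-0.15,0,0.2],
    [0,0,-0.3,0,0.2],
    [0,0,-0.45,0,0.2],
    [0,0,-0.5,0,0.2]
  ]
}}

```text
time_s: 22.88
tcp_pos: [482.7, -25.3, 235.7]
ee_rot: [-0.105, 0.994, -0.001, 0.004]
ft_force: [1.0, -1.5, 0.9]
gripper_width: 0.401
```

{"method": "send_rows", "body": {
  "increments": [
    [0.1,0,0,0,0.2],
    [0.25,0,0,0,0.2],
    [0.3,0,0,0,0.2],
    [0.3,0,0,0,0.2],
    [0.3,0,0,0,0.2]
  ]
}}

```text
time_s: 23.3
tcp_pos: [421.3, -37.3, 230.0]
ee_rot: [-0.104, 0.995, -0.0, 0.001]
ft_force: [0.3, -0.4, -0.0]
gripper_width: 0.401
```

```bash
python3 plan.py
python3 - <<'E'
from m import *
a=load("s8")[0]; s=take("scene","s9"); _,c=load("s9")
def foot(im):
    g=im[180:198,236:258].min(2).astype(float); w=np.clip((g-165)/50,0,1); n,l,st,ce=cv2.connectedComponentsWithStats((w>0).astype(np.uint8)); return [(round(x[1]+180,2),round(x[0]+236,2),q[4]) for x,q in zip(ce[1:],st[1:]) if q[4]>8]
print([foot(load(f)[0]) for f in("s5","s6","s8","s9")])
g=blobs(s,dark(s),(275,185,310,245)); print("grip rise px",g[1:],[(z,proj(c,[478.5,-24.2,z])) for z in(84,126)])
cv2.imwrite("pics/v10.png",cv2.resize(s[140:260,180:340],(800,600)))
E
```

```text
t 23.3 tcp [421.3 -37.3 230. ] yaw -168.0 F [ 0.3 -0.4 -0. ] w 0.401 q [-0.25 -0.23  2.08  0.    1.29 -2.04]
[[(np.float64(194.42), np.float64(245.12), np.int32(50))], [(np.float64(193.78), np.float64(245.7), np.int32(50))], [(np.float64(192.88), np.float64(245.88), np.int32(40))], [(np.float64(192.92), np.float64(246.08), np.int32(37))]]
grip rise px (array([291.01219512, 210.65243902]), array([285, 203,  14,  16, 164], dtype=int32)) [(84, array([291.66248613, 225.58819023])), (126, array([292.13870872, 210.26605394]))]
```

View pics/v10.png

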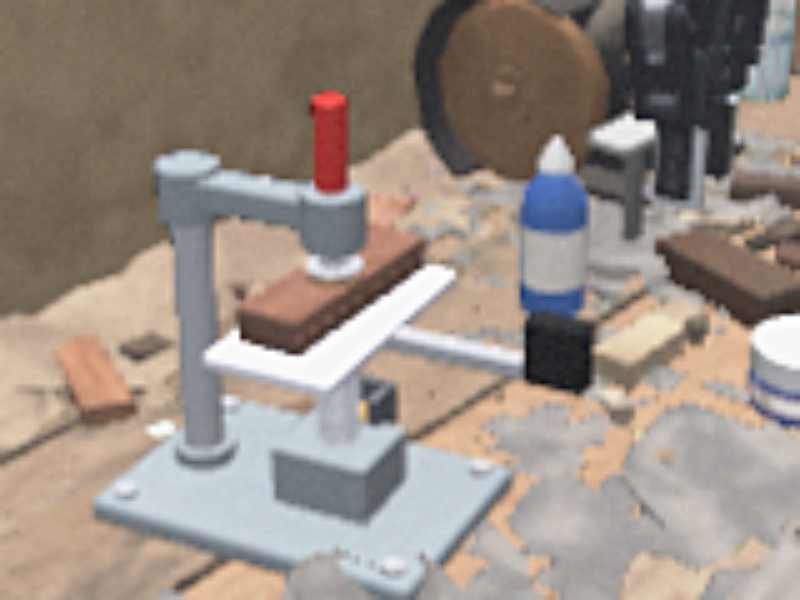

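The press stands at notch 42: the grip has risen 15.4 px against 15.3 px expected for 42 mm. The arm is in, the scales are flat and the robot is clear, so I'm handing in.

```bash
python3 -c "
from workcell import sign_off; print(sign_off())"
```

```text
the job is handed in; nothing more can be done
None
```

I closed the press on the two scales and handed the job in at about 23 s. It reported no verdict.

- **Arm:** I swung it in by the knob until it met its stop, where the force rose to about 12 N with no further travel.
- **Lift:** I pinched the black grip and raised the table slowly. Contact came just above the 30 mm notch, so the two further clicks were at 36 and 42 mm. I then settled the table on the notch and let go.
- **Last checks:**
  - The grip stands about 42 mm up, from its shift in the scene picture.
  - The arm is in, and the scales lie flat and stacked under the foot.
  - The robot is clear and reads about 0 N. I kept it away from the bottle and the pot.
- **Final foot force:** I could not measure this directly. I estimate 12 to 13.6 N.
- **Where checks disagreed:** The force readings put first contact at 29.5 to 30.3 mm of rise. The pictures put it at about 31 to 32 mm. At 42 mm the force should be 8 to 15 N for either. One late foot-shift reading was unusable because it picked up the white table.

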